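# Line up the brass coffee pots by height on the display board

### The job

The big brass coffee pot already stands at one end of the display board: line up the four smaller pots on the cork mats beside it so that they step down in height, the tallest of the four next to the big pot and the shortest at the far end by the mortar. Stand one pot upright in the middle of each mat with its spout facing the same way as the big pot's. Set them down gently without knocking any over, and leave the big pot and the mortar where they are.

Things in the scene. Friction and masses are not known exactly. Their poses are not given: they have to be found in the camera images.
- pot_195: Brass coffee pot, lid shut (one rigid piece), 195 tall, 0.6 kg. Origin: centre of its flat foot; z up, x to the beak's (spout's) tip, handle at -x. Foot 70 across, belly 90, lid rim 62; lid ends 144 up; above it on the axis a 12 stem, its top 25 an upright round knob 18 across (the grip). Beak reaches 73, handle 58 from the axis. All mm. Tallest of the four; starts on a 3 mm rubber mat on the bench.
- pot_170: Brass coffee pot, lid shut (one rigid piece), 170 tall, 0.47 kg. Origin: centre of its flat foot; z up, x to the beak's (spout's) tip, handle at -x. Foot 61 across, belly 79, lid rim 54; lid ends 126 up; above it on the axis a 12 stem, its top 25 an upright round knob 18 across (the grip). Beak reaches 64, handle 50 from the axis. All mm. Second tallest of the four; starts on a 3 mm rubber mat on the bench.
- pot_145: Brass coffee pot, lid shut (one rigid piece), 145 tall, 0.36 kg. Origin: centre of its flat foot; z up, x to the beak's (spout's) tip, handle at -x. Foot 52 across, belly 67, lid rim 46; lid ends 107 up; above it on the axis a 12 stem, its top 25 an upright round knob 18 across (the grip). Beak reaches 54, handle 43 from the axis. All mm. Second shortest of the four; starts on a 3 mm rubber mat on the bench.
- pot_120: Brass coffee pot, lid shut (one rigid piece), 120 tall, 0.27 kg. Origin: centre of its flat foot; z up, x to the beak's (spout's) tip, handle at -x. Foot 43 across, belly 56, lid rim 38; lid ends 89 up; above it on the axis a 12 stem, its top 25 an upright round knob 18 across (the grip). Beak reaches 45, handle 35 from the axis. All mm. Shortest of the four; starts on a 3 mm rubber mat on the bench.
- mat_a: One of four equal round cork mats, 84 mm across, 4 mm thick, fixed in a row 105 mm apart on a dark wooden display board (150 x 700 mm, top 30 mm above the bench). Origin: centre of its underside (a pot's foot stands 4 mm above it); z up, x across the board to its far side, away from the robot. Its letter says nothing of its place in the row.
- mat_b: One of four equal round cork mats, 84 mm across, 4 mm thick, fixed in a row 105 mm apart on a dark wooden display board (150 x 700 mm, top 30 mm above the bench). Origin: centre of its underside (a pot's foot stands 4 mm above it); z up, x across the board to its far side, away from the robot. Its letter says nothing of its place in the row.
- mat_c: One of four equal round cork mats, 84 mm across, 4 mm thick, fixed in a row 105 mm apart on a dark wooden display board (150 x 700 mm, top 30 mm above the bench). Origin: centre of its underside (a pot's foot stands 4 mm above it); z up, x across the board to its far side, away from the robot. Its letter says nothing of its place in the row.
- mat_d: One of four equal round cork mats, 84 mm across, 4 mm thick, fixed in a row 105 mm apart on a dark wooden display board (150 x 700 mm, top 30 mm above the bench). Origin: centre of its underside (a pot's foot stands 4 mm above it); z up, x across the board to its far side, away from the robot. Its letter says nothing of its place in the row.
- big_pot: Brass coffee pot, lid shut (one rigid piece), 225 tall, 0.95 kg. Origin: centre of its flat foot; z up, x to the beak's (spout's) tip, handle at -x. Foot 81 across, belly 104, lid rim 72; lid ends 166 up; above it on the axis a 12 stem, its top 25 an upright round knob 18 across. Beak reaches 84, handle 66 from the axis. All mm. Stands on the board, 120 from the end mat; stays.
- mortar: A brass mortar, 84 mm across the mouth and 85 mm tall, with its pestle leaning in it (to 130 mm up), 1.1 kg, one rigid piece. Origin: centre of its underside, z up. It stands on the board at the other end of the row from the big pot, 120 mm from the last mat, and stays where it is.
Not all that is in view belongs to the job. Leave any purple look-alike of the pot_170 alone.

How it is judged:
At the end, for the whole second after the job is handed in: Counting away from the big pot, the mats carry the 195, 170, 145 and 120 mm pots, each standing within 12 mm of its mat's middle, upright within 0.1 rad, beak turned like the big pot's within 0.4 rad, at rest; big pot and mortar upright, within 15 mm of their start (horizontal distance between pot_195 and big_pot between 0.09 and 0.15 m and ((horizontal distance between pot_195 and mat_a below 0.012 m and z of pot_195 in the frame of mat_a between -0.001 and 0.009 m) or (horizontal distance between pot_195 and mat_b below 0.012 m and z of pot_195 in the frame of mat_b between -0.001 and 0.009 m) or (horizontal distance between pot_195 and mat_c below 0.012 m and z of pot_195 in the frame of mat_c between -0.001 and 0.009 m) or (horizontal distance between pot_195 and mat_d below 0.012 m and z of pot_195 in the frame of mat_d between -0.001 and 0.009 m)) and angle between each of pot_195, pot_170, pot_145, pot_120, big_pot, mortar's own z axis and vertical below 0.1 rad and angle between the x axis of each of pot_195, pot_170, pot_145, pot_120 and the x axis of big_pot, either way round below 0.4 rad and ((y of pot_195 in the frame of big_pot above 0.05 m and y of big_pot in the frame of pot_195 below -0.05 m) or (y of pot_195 in the frame of big_pot below -0.05 m and y of big_pot in the frame of pot_195 above 0.05 m)) and linear speed of each of pot_195, pot_170, pot_145, pot_120 below 0.02 m/s and horizontal distance between pot_170 and big_pot between 0.195 and 0.255 m and ((horizontal distance between pot_170 and mat_a below 0.012 m and z of pot_170 in the frame of mat_a between -0.001 and 0.009 m) or (horizontal distance between pot_170 and mat_b below 0.012 m and z of pot_170 in the frame of mat_b between -0.001 and 0.009 m) or (horizontal distance between pot_170 and mat_c below 0.012 m and z of pot_170 in the frame of mat_c between -0.001 and 0.009 m) or (horizontal distance between pot_170 and mat_d below 0.012 m and z of pot_170 in the frame of mat_d between -0.001 and 0.009 m)) and ((y of pot_170 in the frame of big_pot above 0.05 m and y of big_pot in the frame of pot_170 below -0.05 m) or (y of pot_170 in the frame of big_pot below -0.05 m and y of big_pot in the frame of pot_170 above 0.05 m)) and horizontal distance between pot_145 and big_pot between 0.3 and 0.36 m and ((horizontal distance between pot_145 and mat_a below 0.012 m and z of pot_145 in the frame of mat_a between -0.001 and 0.009 m) or (horizontal distance between pot_145 and mat_b below 0.012 m and z of pot_145 in the frame of mat_b between -0.001 and 0.009 m) or (horizontal distance between pot_145 and mat_c below 0.012 m and z of pot_145 in the frame of mat_c between -0.001 and 0.009 m) or (horizontal distance between pot_145 and mat_d below 0.012 m and z of pot_145 in the frame of mat_d between -0.001 and 0.009 m)) and ((y of pot_145 in the frame of big_pot above 0.05 m and y of big_pot in the frame of pot_145 below -0.05 m) or (y of pot_145 in the frame of big_pot below -0.05 m and y of big_pot in the frame of pot_145 above 0.05 m)) and horizontal distance between pot_120 and big_pot between 0.405 and 0.465 m and ((horizontal distance between pot_120 and mat_a below 0.012 m and z of pot_120 in the frame of mat_a between -0.001 and 0.009 m) or (horizontal distance between pot_120 and mat_b below 0.012 m and z of pot_120 in the frame of mat_b between -0.001 and 0.009 m) or (horizontal distance between pot_120 and mat_c below 0.012 m and z of pot_120 in the frame of mat_c between -0.001 and 0.009 m) or (horizontal distance between pot_120 and mat_d below 0.012 m and z of pot_120 in the frame of mat_d between -0.001 and 0.009 m)) and ((y of pot_120 in the frame of big_pot above 0.05 m and y of big_pot in the frame of pot_120 below -0.05 m) or (y of pot_120 in the frame of big_pot below -0.05 m and y of big_pot in the frame of pot_120 above 0.05 m)) and distance of each of big_pot, mortar from where it was at the start of the episode below 0.015 m); the robot touches nothing.
It fails at once if the big pot or the mortar is pushed more than 15 mm from its place (distance of any of big_pot, mortar from where it was at the start of the episode above 0.015 m).
It fails at once if a pot is knocked over (angle between any of pot_195, pot_170, pot_145, pot_120, big_pot's own z axis and vertical above 0.7 rad).
It fails at once if a pot is dropped or slammed on a mat (it comes down on it faster than 0.6 m/s, as after a free fall of about 2 cm) ((horizontal distance between pot_195 and mat_a below 0.05 m and z of pot_195 in the frame of mat_a below 0.016 m and linear speed of pot_195 above 0.6 m/s) or (horizontal distance between pot_195 and mat_b below 0.05 m and z of pot_195 in the frame of mat_b below 0.016 m and linear speed of pot_195 above 0.6 m/s) or (horizontal distance between pot_195 and mat_c below 0.05 m and z of pot_195 in the frame of mat_c below 0.016 m and linear speed of pot_195 above 0.6 m/s) or (horizontal distance between pot_195 and mat_d below 0.05 m and z of pot_195 in the frame of mat_d below 0.016 m and linear speed of pot_195 above 0.6 m/s) or (horizontal distance between pot_170 and mat_a below 0.05 m and z of pot_170 in the frame of mat_a below 0.016 m and linear speed of pot_170 above 0.6 m/s) or (horizontal distance between pot_170 and mat_b below 0.05 m and z of pot_170 in the frame of mat_b below 0.016 m and linear speed of pot_170 above 0.6 m/s) or (horizontal distance between pot_170 and mat_c below 0.05 m and z of pot_170 in the frame of mat_c below 0.016 m and linear speed of pot_170 above 0.6 m/s) or (horizontal distance between pot_170 and mat_d below 0.05 m and z of pot_170 in the frame of mat_d below 0.016 m and linear speed of pot_170 above 0.6 m/s) or (horizontal distance between pot_145 and mat_a below 0.05 m and z of pot_145 in the frame of mat_a below 0.016 m and linear speed of pot_145 above 0.6 m/s) or (horizontal distance between pot_145 and mat_b below 0.05 m and z of pot_145 in the frame of mat_b below 0.016 m and linear speed of pot_145 above 0.6 m/s) or (horizontal distance between pot_145 and mat_c below 0.05 m and z of pot_145 in the frame of mat_c below 0.016 m and linear speed of pot_145 above 0.6 m/s) or (horizontal distance between pot_145 and mat_d below 0.05 m and z of pot_145 in the frame of mat_d below 0.016 m and linear speed of pot_145 above 0.6 m/s) or (horizontal distance between pot_120 and mat_a below 0.05 m and z of pot_120 in the frame of mat_a below 0.016 m and linear speed of pot_120 above 0.6 m/s) or (horizontal distance between pot_120 and mat_b below 0.05 m and z of pot_120 in the frame of mat_b below 0.016 m and linear speed of pot_120 above 0.6 m/s) or (horizontal distance between pot_120 and mat_c below 0.05 m and z of pot_120 in the frame of mat_c below 0.016 m and linear speed of pot_120 above 0.6 m/s) or (horizontal distance between pot_120 and mat_d below 0.05 m and z of pot_120 in the frame of mat_d below 0.016 m and linear speed of pot_120 above 0.6 m/s)).
It also fails if it takes over 115 s, if anything falls off the work surface, if the arm or the gripper's body presses on something with over 40 N, if the wrist force passes 120 N, or if a joint passes its speed limit or range.

### The arm

A 6-joint arm with a two-finger parallel gripper is mounted at the origin on the work surface. World frame = base frame: x ahead of the robot, y to its left, z up, the work surface at z = 0. Lengths are in m, angles in rad, forces in N, time in s.
With the tool pointing down it reaches from about 0.425 to 0.95 m from the base axis. Payload 3.5 kg.
Tool frame: the origin (TCP) lies midway between the tips of the shut fingers; the grasp point (between the pads) lies 19 mm behind it; z points along the fingers, x is the direction in which the jaws open and shut, and the axes are right-handed (so a half turn about z gives the same grasp; the last joint's range is limited). The gripper opens to 85 mm and grips with 20 to 120 N. Pads are 22 mm wide; open, the fingers measure 114 mm over their backs; the gripper's body (76 mm by 85 mm) begins 54 mm behind the grasp point. The pads swing forward as they close: fully open they stand 13 mm farther back than shut.
Start: joints at [0.988, 0.286, 1.577, -0, 1.279, -0.15], TCP at [0.283, 0.613, 0.231] pointing down, gripper open.
Joint ranges: [-2.77, 2.77], [-0.9, 2.22], [0.21, 2.48], [-1.53, 4.67], [0.24, 2.81], [-2.84, 2.84]. Speed limits (rad/s): [2.79, 2.79, 3.14, 3.14, 3.14, 3.14].

### API

Orientations are given as a rotation vector (axis times angle).
In Python, from bench import robot, camera, ticket gives the robot as it stands. The module is installed in compiled form; this text tells all that it offers.
- The arm moves only by the tool apply_moves, never from a script. Its argument "rows" is a list of rows, each a list of 7 numbers: the turn, a rotation vector about the world's x, y, z in units of 5 degrees (1.0 is 5 degrees), then the shift along the world's x, y, z in cm, then the opening, from 0 (shut) to 1 (fully open). In form: [[wx, wy, wz, x, y, z, grip], ...]. A call has 1 to 5 rows; each row is the pose to reach, as a shift and turn from the pose commanded when the call began; what a row does not reach only later rows make up. A row lasts 1/10 s, in which the tool goes at most 50 mm and 8.59 degrees, less where a joint would pass 70% of its speed; a pose out of reach is approached as far as the arm can. A call with a gripper value outside its range is refused whole. The fingers move at their own pace and stop on an object; "squeeze" is the grip in N (left out, the last holds). Time passes only in rows, so rows that repeat a pose let the fingers close. It gives the time, the measured TCP pose, the force and the opening at its end, in the units of the state.
- robot.observe(): the state, without advancing time (a new reading comes with each control period).
- camera(name): name is "scene" or "top"; returns a dict with "frame" (420x560x3 uint8, blue, green, red), "K" (3x3 intrinsics, pixels), "dist" ([k1, k2, p1, p2, k3] as OpenCV has them; the pictures are not rectified), "R" (3x3) and "t" (3): a world point X has camera coordinates R X + t. Camera axes: x right, y down, z forward; pixel columns grow to the right and rows downward; lengths in m; the calibration is good to about 2 mm. A picture is of the moment at which its call begins. There is no depth.
- ticket.hand_in(): hands the job in, once; it reports no verdict.
The state is a dict: "clock": time; "joint_positions": joint angles; "joint_velocities": joint speeds; "effort": joint torques, N m; "tool_pos": TCP position; "tool_rot": TCP orientation; "contact_force": force on the tool from outside, world axes, zero at the start; "wrist_torque": the same for the moment, N m; "opening": opening from 0.0 (shut) to 1.0 (fully open).
Only numpy, scipy, OpenCV 4.12 (cv2) and the standard library are available. Lean on these libraries where they do the work, as an engineer would, in place of code of your own. Each camera call takes 0.05 s, during which the arm holds its last target. There are 200 camera calls.

## Working session

There is one attempt and no reset: what is moved stays moved. The work goes in short steps, Python scripts to look and compute and a tool call to move; the robot and the scene stay as the last step left them, time stands still between calls to the robot, and variables do not carry over. Pictures are saved under pics/ and viewed, about 12 in all and at most 16, crops included, and the job is handed in when it is done.

Besides the shell and the picture viewer there is one more tool, called after "Request:" by a JSON object that holds its "method" and its "body". apply_moves: Moves the arm, as the interface text tells. Its arguments: {"type":"object","properties":{"rows":{"type":"array","items":{"type":"array","items":{"type":"number"}}},"squeeze":{"type":"number"}},"required":["rows"]}

```bash
mkdir -p pics
cat > h.py <<'E'
import numpy as np, cv2
from bench import robot, camera, ticket
def shot(n,tag):
    c=camera(n); cv2.imwrite(f'pics/{tag}.png',c['frame']); np.savez(f'pics/{tag}.npz',**c); return c
def load(tag): return dict(np.load(f'pics/{tag}.npz'))
def pix(c,X):
    return cv2.projectPoints(np.atleast_2d(np.array(X,float)),cv2.Rodrigues(c['R'])[0],c['t'],c['K'],c['dist'])[0].reshape(-1,2)
def ray(c,uv,z):
    p=cv2.undistortPoints(np.array(uv,float).reshape(-1,1,2),c['K'],c['dist']).reshape(-1,2)
    o=-c['R'].T@c['t']; d=np.c_[p,np.ones(len(p))]@c['R']
    return o+d*((z-o[2])/d[:,2])[:,None]
E
python3 - <<'E'
from h import *
for n in('scene','top'):
    c=shot(n,n+'0'); cv2.imwrite(f'pics/{n}0b.png',cv2.resize(c['frame'],(800,600),interpolation=cv2.INTER_CUBIC))
    print(n,-c['R'].T@c['t'],c['R'][2],c['K'][0,0],c['dist'])
print(robot.observe())
E
```

```text
scene [1.39736658 0.2786382  0.99883717] [-0.69379782 -0.18723691 -0.69540414] 536.5682486610369 [-0.17670658  0.          0.          0.          0.        ]
top [4.28989107e-01 1.45182620e-04 1.08632306e+00] [ 0.03998609  0.02772145 -0.99881562] 412.83085133751666 [-0.06448942  0.          0.          0.          0.        ]
{'clock': 0.1, 'joint_positions': array([ 9.88024944e-01,  2.87103499e-01,  1.57802377e+00,  1.26793057e-05,
        1.27861549e+00, -1.50013371e-01]), 'joint_velocities': array([ 0.00126046, -0.00114572, -0.00520788,  0.00114246,  0.00343646,
       -0.00049465]), 'effort': array([-3.17795138e-04, -4.07301307e+01, -2.93699956e+01, -1.73241224e-04,
        3.43745909e-03, -6.56951826e-08]), 'tool_pos': array([0.28272699, 0.61228203, 0.23007159]), 'tool_rot': array([ 2.6458457 ,  1.692238  , -0.00309212]), 'contact_force': array([ 0.09461265,  0.01029857, -0.94143106]), 'wrist_torque': array([ 0.02550564, -0.0118399 , -0.05645294]), 'opening': 0.9960811121577}
```

View pics/scene0b.png

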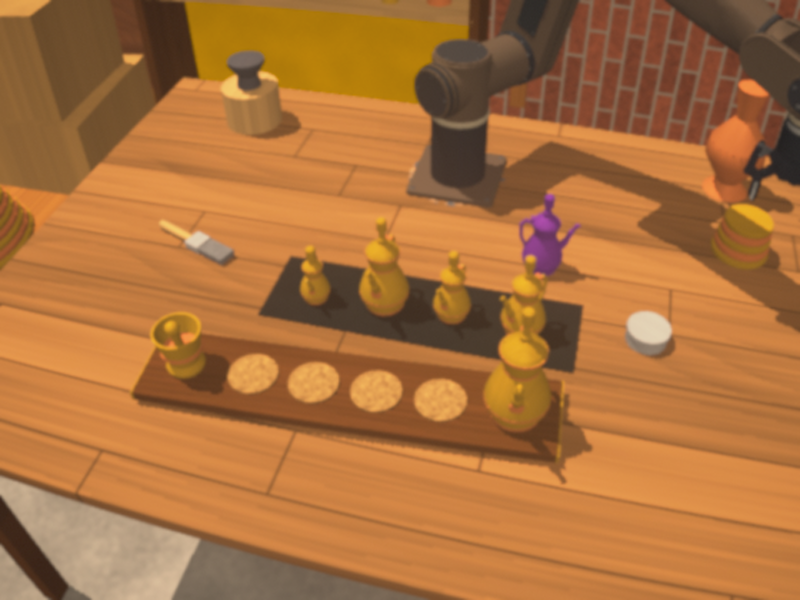

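View pics/top0b.png

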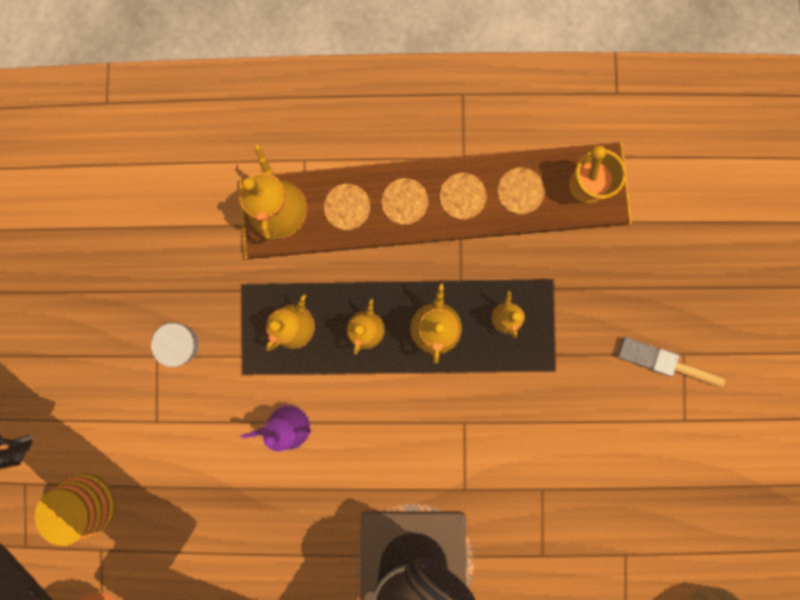

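The scene view shows pots on the black mat at (315,278) smallest, (384,275) largest, (453,290) and (525,305). The big pot is at (518,375), the mortar at (180,345), and the four cork mats run between them. The purple look-alike is at (545,237). The top view shows the same row at x≈290, 366, 437 and 510. I'll take close crops to see the beaks, handles and knobs.

Run:
```python
from h import *
t=load('top0')['frame']; s=load('scene0')['frame']
a=cv2.resize(t[95:265,160:400],(800,567),interpolation=cv2.INTER_CUBIC)
b=cv2.resize(s[170:320,180:420],None,fx=3.33,fy=3.33,interpolation=cv2.INTER_CUBIC)
for im,(x0,y0) in((a,(160,95)),(b,(180,170))):
    for u in range(x0,x0+240,20): cv2.putText(im,str(u),(int((u-x0)*3.333),10),0,.35,(255,255,255))or cv2.line(im,(int((u-x0)*3.333),12),(int((u-x0)*3.333),20),(255,255,255))
    for v in range(y0-y0%20+20,y0+165,20): cv2.putText(im,str(v),(0,int((v-y0)*3.333)+4),0,.35,(255,255,255))
cv2.imwrite('pics/ctop.png',a);cv2.imwrite('pics/csc.png',b)
```

```text
Traceback (most recent call last):
ValueError: The truth value of an array with more than one element is ambiguous. Use a.any() or a.all()
```

```bash
cat >> h.py <<'E'
def crop(im,x0,y0,w,h,tag,step=20):
    f=min(800/w,600/h); o=cv2.resize(im[y0:y0+h,x0:x0+w],None,fx=f,fy=f,interpolation=cv2.INTER_CUBIC)
    for u in range(-(-x0//step)*step,x0+w,step):
        X=int((u-x0+.5)*f); cv2.putText(o,str(u),(X-8,10),0,.35,(255,255,255)); cv2.line(o,(X,12),(X,18),(255,255,255))
    for v in range(-(-y0//step)*step,y0+h,step):
        Y=int((v-y0+.5)*f); cv2.putText(o,str(v),(0,Y+4),0,.35,(255,255,255)); cv2.line(o,(22,Y),(28,Y),(255,255,255))
    cv2.imwrite(f'pics/{tag}.png',o)
E
python3 - <<'E'
from h import *
crop(load('top0')['frame'],160,95,240,170,'ctop'); crop(load('scene0')['frame'],180,145,240,175,'csc')
E
```

```text
(no output)
```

View pics/ctop.png

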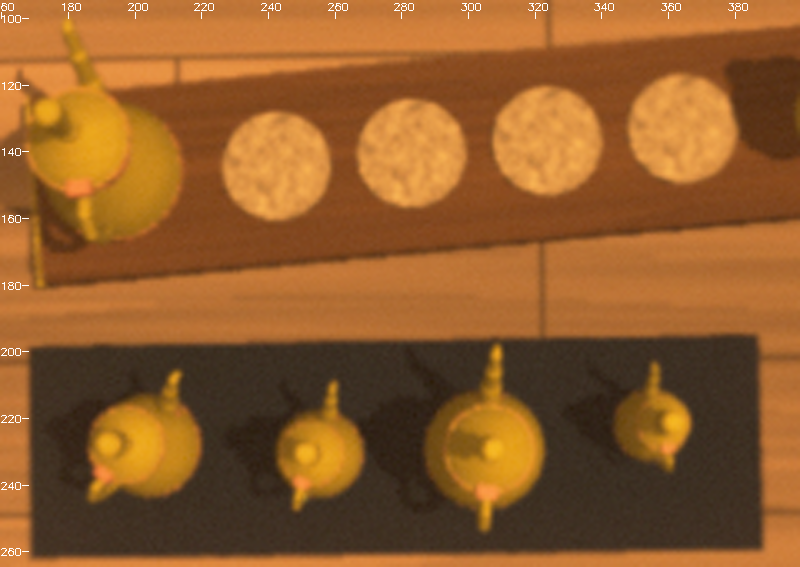

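View pics/csc.png

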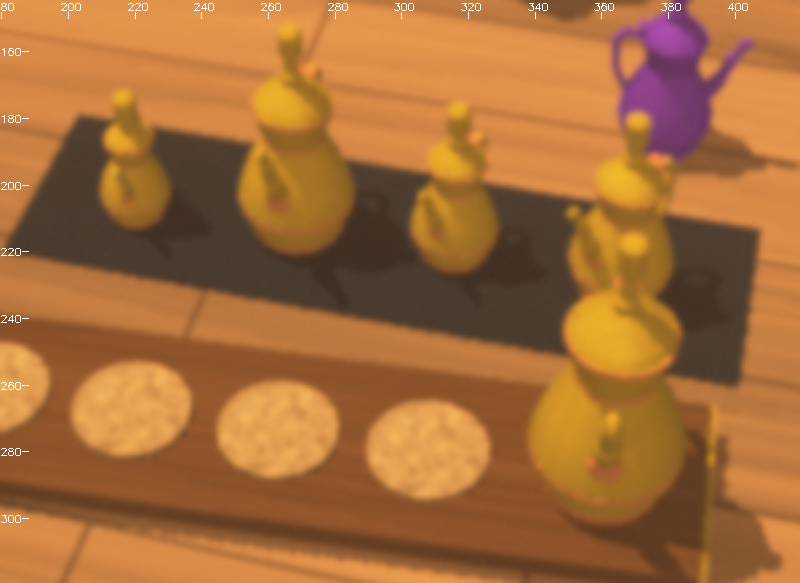

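The crops show every pot's thin tapered beak pointing up in the top image (away from the robot). The pink hinge and handle are on the robot side, as on the big pot. The candidates, by top pixel at the knob, are 170 (192,227), 145 (251,230), 195 (307,229), 120 (361,221), the big pot (173,128) to stay, and the purple look-alike to leave alone. Next I'll triangulate the knobs to confirm which is which.

Run:
```python
from h import *
from scipy.optimize import brentq
T=load('top0');S=load('scene0')
P={'195':((307,229),(265.5,155),(308,199)),'170':((192,227.5),(370,182),(212,207)),'145':((251,230),(316.5,178),(259,210)),'120':((361,221),(216.5,175),(355.5,204)),'225':((173,128),(369.5,217),(179.5,101))}
reach={'195':73,'170':64,'145':54,'120':45,'225':84}
def tri(a,b):
    A=[];
    o=[];d=[]
    for c,p in((T,a),(S,b)):
        q=ray(c,[p],0)[0]; O=-c['R'].T@c['t']; D=(q-O)/np.linalg.norm(q-O); o.append(O);d.append(D)
    M=sum(np.eye(3)-np.outer(D,D) for D in d); r=sum((np.eye(3)-np.outer(D,D))@O for O,D in zip(o,d))
    X=np.linalg.solve(M,r); return X,[np.linalg.norm(np.cross(X-O,D)) for O,D in zip(o,d)]
for k,(a,b,t) in P.items():
    X,e=tri(a,b); z=(int(k)-8)/1000+(.034-.004 if k=='225' else .003)
    X1=ray(T,[a],z)[0]; X2=ray(S,[b],z)[0]
    f=lambda zz:np.hypot(*(ray(T,[t],zz)[0]-X)[:2])-reach[k]/1000
    zs=np.linspace(.03,.25,23); print(k,'tri',X.round(4),np.round(e,4),'zexp',round(z,3),'top',X1.round(4)[:2],'sc',X2.round(4)[:2])
    h=int(k)/1000*.7+(.03 if k=='225' else .003)
    B=ray(T,[t],h)[0]; d=(B-X)[:2]; print('   yaw',np.degrees(np.arctan2(d[1],d[0])).round(1),'r',np.hypot(*d).round(4))
m=ray(T,[(241.5,144),(282.5,140),(323,136.5),(364,132.5)],.034); print(m.round(4))
v=m[3]-m[0];print(np.degrees(np.arctan2(v[1],v[0])),np.linalg.norm(v)/3)
m2=ray(S,[(308,279.5),(263,273.5),(218.5,267)],.034); print(m2.round(4))
from scipy.spatial.transform import Rotation as R
print(R.from_rotvec(robot.observe()['tool_rot']).as_matrix().round(3))
```

```text
195 tri [ 0.431  -0.0431  0.1956] [0.0025 0.0025] zexp 0.19 top [ 0.4304 -0.0409] sc [ 0.4249 -0.0477]
   yaw -2.6 r 0.0683
170 tri [0.4355 0.2131 0.17  ] [0.0019 0.0019] zexp 0.165 top [0.435  0.2161] sc [0.4307 0.2109]
   yaw -35.7 r 0.0589
145 tri [0.4292 0.0828 0.1484] [0.0016 0.0016] zexp 0.14 top [0.4288 0.0852] sc [0.4203 0.0794]
   yaw -16.3 r 0.0491
120 tri [ 0.4488 -0.1717  0.1196] [0.0013 0.0013] zexp 0.115 top [ 0.4485 -0.1712] sc [ 0.4439 -0.1754]
   yaw 11.3 r 0.0423
225 tri [0.6395 0.2344 0.256 ] [0.0011 0.0011] zexp 0.247 top [0.6416 0.238 ] sc [0.6309 0.2328]
   yaw 4.8 r 0.0785
[[ 0.6506  0.1188  0.034 ]
 [ 0.6598  0.0129  0.034 ]
 [ 0.6679 -0.0913  0.034 ]
 [ 0.6775 -0.1968  0.034 ]]
-85.12762101155477 0.10556776550571113
[[ 0.6495  0.1152  0.034 ]
 [ 0.6587  0.0107  0.034 ]
 [ 0.6668 -0.0957  0.034 ]]
[[ 0.419  0.908 -0.001]
 [ 0.908 -0.419 -0.002]
 [-0.002 -0.    -1.   ]]
```

The triangulated heights (0.196, 0.170, 0.148, 0.120) confirm the identities. The big pot is at (0.640, 0.236). The mats, counting away from it, are at (0.650,0.117), (0.659,0.012), (0.667,-0.093) and (0.677,-0.198). Placing order will be 170, 195, 145, 120. Moving over pot_170 now.

Request:
{"method": "apply_moves", "body": {"rows": [[0, 0, -1, 2, -4, 1, 1], [0, 0, -2, 3.5, -8.5, 2, 1], [0, 0, -3, 5, -13, 3, 1], [0, 0, -3.5, 6.5, -17, 3, 1], [0, 0, -4, 8, -21, 3, 1]], "squeeze": 50}}

```text
clock: 0.6
tool_pos: [0.3633, 0.4011, 0.2614]
tool_rot: [2.901, 1.205, 0.001]
contact_force: [0.5, -0.8, -0.2]
opening: 1.001
```

Request:
{"method": "apply_moves", "body": {"rows": [[0, 0, -1, 1.7, -4.5, 0, 1], [0, 0, -2, 3.4, -9, 0, 1], [0, 0, -3, 5.1, -13.5, 0, 1], [0, 0, -4, 7.1, -18.8, 0, 1], [0, 0, -4, 7.1, -18.8, 0, 1]]}}

```text
clock: 1.1
tool_pos: [0.4352, 0.2107, 0.2609]
tool_rot: [3.067, 0.674, -0.001]
contact_force: [-0.1, 0.4, 0.7]
opening: 1.001
```

Run:
```python
from h import *
c=shot('scene','s1'); crop(c['frame'],320,80,120,90,'s1c',10)
p=robot.observe()['tool_pos']; print(p, pix(c,[p,p-[0,0,.05],p-[0,0,.09]]))
```

```text
[0.43491598 0.21182056 0.26094078] [[374.1380644  151.04080685]
 [371.99706947 168.22089166]
 [370.3458126  181.31671256]]
```

View pics/s1c.png

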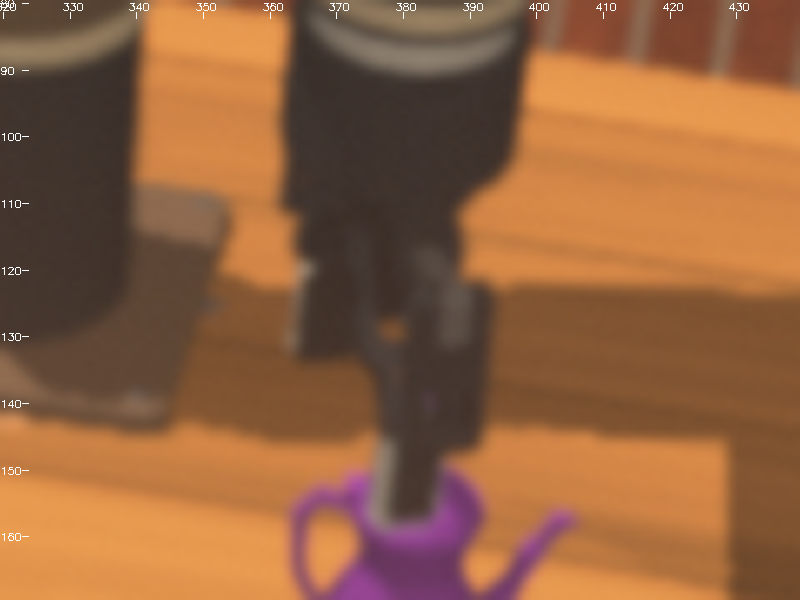

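Both fingers straddle the predicted line over the knob, with tips at (365,132) and (380,158). Descending and gripping.

Request:
{"method": "apply_moves", "body": {"rows": [[0, 0, 0, 0, 0.2, -3, 1], [0, 0, 0, 0, 0.2, -6, 1], [0, 0, 0, 0, 0.2, -9, 1], [0, 0, 0, 0, 0.2, -11, 1], [0, 0, 0, 0, 0.2, -11.7, 1]]}}

```text
clock: 1.65
tool_pos: [0.4316, 0.2174, 0.1413]
tool_rot: [-3.065, -0.688, 0.009]
contact_force: [0.2, 0.3, -0.8]
opening: 0.999
```

Request:
{"method": "apply_moves", "body": {"rows": [[0, 0, 0, 0, 0, 0, 0], [0, 0, 0, 0, 0, 0, 0], [0, 0, 0, 0, 0, 0, 0], [0, 0, 0, 0, 0, 0, 0], [0, 0, 0, 0, 0, 0, 0]]}}

```text
clock: 2.15
tool_pos: [0.4349, 0.217, 0.1456]
tool_rot: [-3.066, -0.685, -0.004]
contact_force: [0.7, 0.2, 2.3]
opening: 0.192
```

Request:
{"method": "apply_moves", "body": {"rows": [[0, 0, 0, 0, 0, 0.5, 0], [0, 0, 0, 0, 0, 2, 0], [0, 0, 0, 0, 0, 4.5, 0], [0, 0, 0, 0, 0, 7, 0], [0, 0, 0, 0, 0, 8, 0]]}}

```text
clock: 2.65
tool_pos: [0.4347, 0.2169, 0.2264]
tool_rot: [-3.066, -0.685, -0.005]
contact_force: [1.2, -0.5, -4.2]
opening: 0.189
```

Run:
```python
from h import *
c=shot('scene','s2'); crop(c['frame'],300,80,140,105,'s2c',10)
for i in range(1): o=robot.observe(); print(o['tool_pos'],o['contact_force'],o['opening'])
```

```text
[0.43512291 0.21700677 0.22719875] [ 0.77945381  0.53954159 -3.01704894] 0.18946923194408796
```

View pics/s2c.png

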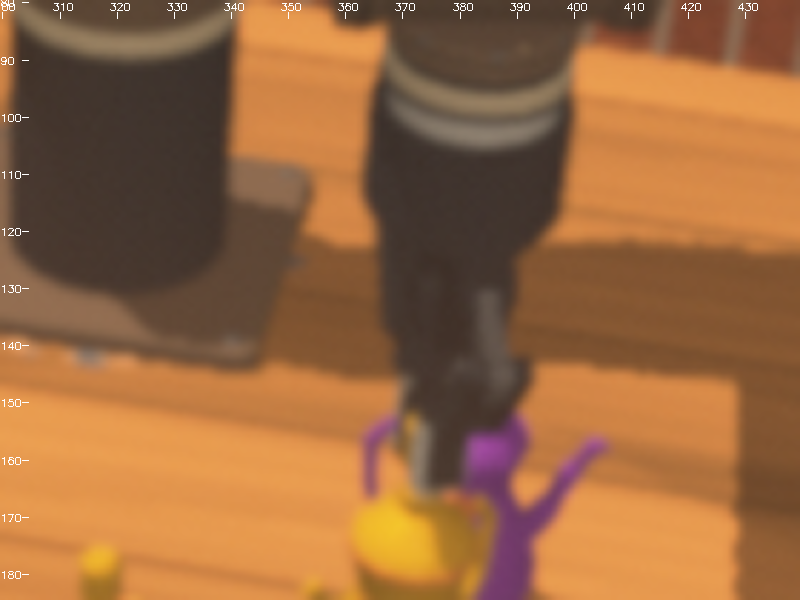

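Pot_170 is lifted and held upright by the knob: the lid is at (372,172) below the fingers. Carrying it to mat 2.

Request:
{"method": "apply_moves", "body": {"rows": [[0, 0, 0.6, 0.8, -0.8, 0, 0], [0, 0, 1.6, 2.8, -2.8, 0, 0], [0, 0, 2.6, 5.6, -5.4, 0, 0], [0, 0, 3.6, 8.6, -8, 0, 0], [0, 0, 4.6, 11.6, -10.8, 0, 0]]}}

```text
clock: 3.2
tool_pos: [0.5499, 0.1079, 0.2221]
tool_rot: [-2.864, -1.288, 0.005]
contact_force: [0.9, 0.2, -3.2]
opening: 0.186
```

Request:
{"method": "apply_moves", "body": {"rows": [[0, 0, 1, 3, -2.8, 0, 0], [0, 0, 2, 6, -5.6, 0, 0], [0, 0, 2.8, 8.6, -7.9, 0, 0], [0, 0, 3.4, 10.2, -9.3, 0, 0], [0, 0, 3.4, 10.8, -9.7, 0, 0]]}}

```text
clock: 3.7
tool_pos: [0.6584, 0.0098, 0.2216]
tool_rot: [-2.647, -1.689, 0.004]
contact_force: [0.4, 0.2, -3.4]
opening: 0.191
```

Request:
{"method": "apply_moves", "body": {"rows": [[0, 0, 0, 0, 0, -0.5, 0], [0, 0, 0, 0, 0, -1.5, 0], [0, 0, 0, 0, 0, -2.5, 0], [0, 0, 0, 0, 0, -3, 0], [0, 0, 0, 0, 0, -3, 0]]}}

```text
clock: 4.2
tool_pos: [0.6567, 0.0126, 0.1924]
tool_rot: [-2.644, -1.692, 0.004]
contact_force: [0.3, -0.0, -4.9]
opening: 0.189
```

Run:
```python
from h import *
c=shot('scene','s3'); crop(c['frame'],190,160,200,150,'s3c',10)
o=robot.observe(); print(o['tool_pos'],o['tool_rot'],o['contact_force'],o['opening'])
for x,y in((.65,.117),(.659,.012),(.667,-.093)): print(pix(c,[x,y,.034])[0], 'foot pred',pix(c,[[*o['tool_pos'][:2],.053]])[0])
```

```text
[0.65729255 0.01240228 0.19344817] [-2.64512377e+00 -1.69279862e+00  2.06143361e-03] [-0.28140878  0.60874497 -3.7043001 ] 0.18957106097493223
[308.70861281 279.81518006] foot pred [263.53247829 267.93304711]
[263.49700593 273.71664063] foot pred [263.53247829 267.93304711]
[219.56572373 267.28093618] foot pred [263.53247829 267.93304711]
```

View pics/s3c.png

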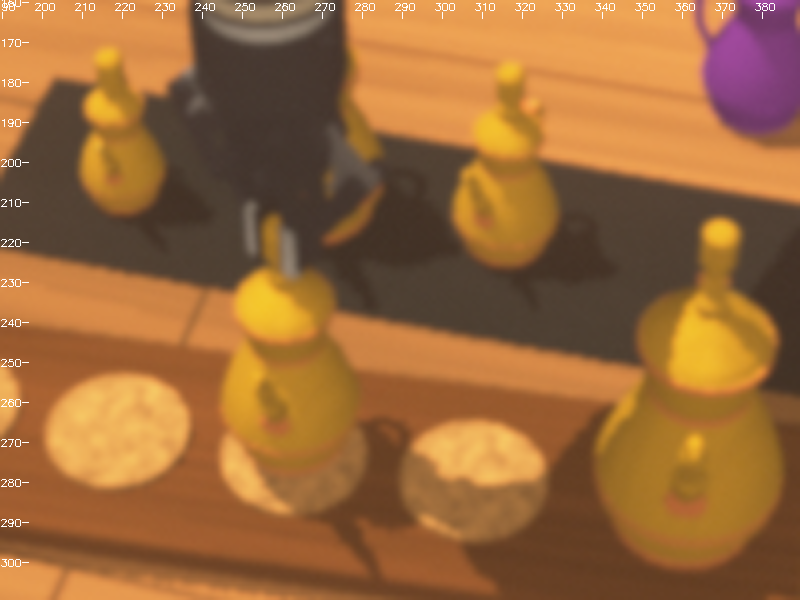

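Pot_170 hangs over mat 2, with its foot near (263,274), beak toward the camera and handle behind, and the xy matches the mat. Lowering gently and releasing.

Request:
{"method": "apply_moves", "body": {"rows": [[0, 0, 0, 0.1, 0, -0.5, 0], [0, 0, 0, 0.1, 0, -1, 0], [0, 0, 0, 0.1, 0, -1.4, 0], [0, 0, 0, 0.1, 0, -1.7, 0], [0, 0, 0, 0.1, 0, -1.9, 0]]}}

```text
clock: 4.75
tool_pos: [0.6596, 0.0116, 0.1767]
tool_rot: [2.646, 1.692, 0.001]
contact_force: [-1.7, 0.6, 5.1]
opening: 0.193
```

Request:
{"method": "apply_moves", "body": {"rows": [[0, 0, 0, 0, 0, 0, 0], [0, 0, 0, 0, 0, 0, 0.3], [0, 0, 0, 0, 0, 0, 0.5], [0, 0, 0, 0, 0, 0, 0.6], [0, 0, 0, 0, 0, 0, 0.6]]}}

```text
clock: 5.25
tool_pos: [0.6592, 0.0118, 0.1755]
tool_rot: [2.646, 1.692, 0.001]
contact_force: [0.1, 0.1, -0.4]
opening: 0.6
```

Request:
{"method": "apply_moves", "body": {"rows": [[0, 0, 0, 0, 0, 1, 0.6], [0, 0, 0, 0, 0, 4, 0.6], [0, 0, 0, 0, 0, 8, 0.6], [0, 0, 0, -4, 0, 12, 0.6], [0, 0, 0, -8, 0, 14, 0.6]]}}

```text
clock: 5.75
tool_pos: [0.5807, 0.0114, 0.3187]
tool_rot: [2.644, 1.691, 0.006]
contact_force: [-0.5, -0.4, 0.9]
opening: 0.597
```

Run:
```python
from h import *
c=shot('scene','s4'); crop(c['frame'],190,140,200,150,'s4c',10)
o=robot.observe(); print(o['tool_pos'],o['tool_rot'],o['contact_force'],o['opening'])
print(pix(c,[[.659,.012,.034],[.659,.012,.196],[.431,-.043,.19]]))
```

```text
[0.57603934 0.01223108 0.32349763] [2.64173557 1.69134505 0.00683736] [-1.38693561  0.81138202  2.7438696 ] 0.6038887670193193
[[263.49700593 273.71664063]
 [260.27159102 224.70898936]
 [266.63569125 156.82007296]]
```

View pics/s4c.png

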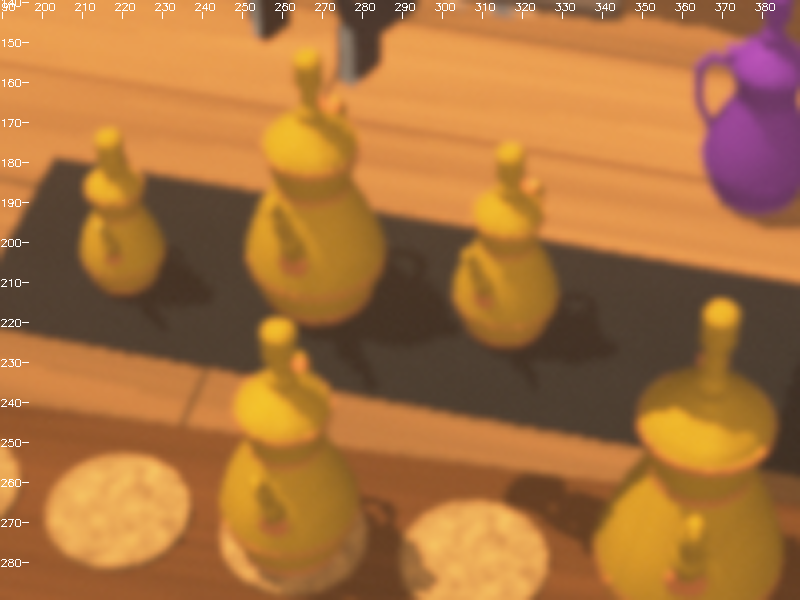

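Pot_170 stands upright on mat 2: its knob is at (259,223) against (260,225) predicted, and its foot is inside the mat. Now pot_195.

Request:
{"method": "apply_moves", "body": {"rows": [[0, 0, -1.7, -3, -1, 0, 1], [0, 0, -3.4, -6, -2.2, 0, 1], [0, 0, -5.1, -9, -3.4, 0, 1], [0, 0, -6.8, -12, -4.6, 0, 1], [0, 0, -8.5, -15, -5.5, 0, 1]]}}

```text
clock: 6.3
tool_pos: [0.4288, -0.0436, 0.3156]
tool_rot: [3.081, 0.609, 0.002]
contact_force: [-0.8, -0.3, -0.4]
opening: 1.001
```

Request:
{"method": "apply_moves", "body": {"rows": [[0, 0, -1.7, 0, 0, -2, 1], [0, 0, -3.4, 0, 0, -4, 1], [0, 0, -3.5, 0, 0, -5, 1], [0, 0, -3.5, 0, 0, -5, 1], [0, 0, -3.5, 0, 0, -5, 1]]}}

```text
clock: 6.8
tool_pos: [0.4303, -0.0433, 0.2657]
tool_rot: [3.138, 0.146, 0.001]
contact_force: [0.5, -0.3, 0.7]
opening: 1.001
```

Request:
{"method": "apply_moves", "body": {"rows": [[0, 0, 0, 0, 0, -3, 1], [0, 0, 0, 0, 0, -6, 1], [0, 0, 0, 0, 0, -8.5, 1], [0, 0, 0, 0, 0, -9.6, 1], [0, 0, 0, 0, 0, -9.6, 1]]}}

```text
clock: 7.3
tool_pos: [0.4296, -0.0431, 0.1682]
tool_rot: [-3.137, -0.144, 0.003]
contact_force: [0.5, -0.3, -0.0]
opening: 0.998
```

Request:
{"method": "apply_moves", "body": {"rows": [[0, 0, 0, 0, 0, 0, 0], [0, 0, 0, 0, 0, 0, 0], [0, 0, 0, 0, 0, 0, 0], [0, 0, 0, 0, 0, 0, 0], [0, 0, 0, 0, 0, 0, 0]], "squeeze": 60}}

```text
clock: 7.8
tool_pos: [0.4306, -0.0434, 0.1697]
tool_rot: [3.138, 0.143, 0.003]
contact_force: [0.9, 0.4, 1.3]
opening: 0.187
```

Request:
{"method": "apply_moves", "body": {"rows": [[0, 0, 0, 0, 0, 0.5, 0], [0, 0, 0, 0, 0, 2, 0], [0, 0, 0, 0, 0, 4.5, 0], [0, 0, 0, 0, 0, 7, 0], [0, 0, 0, 0, 0, 8, 0]]}}

```text
clock: 8.3
tool_pos: [0.4302, -0.0433, 0.2501]
tool_rot: [3.138, 0.143, 0.002]
contact_force: [0.8, -0.2, -6.0]
opening: 0.185
```

Request:
{"method": "apply_moves", "body": {"rows": [[0, 0, 0.2, 0.6, 0.5, 1, 0], [0, 0, 0.5, 2.4, 1.8, 3, 0], [0, 0, 0.8, 5.2, 3.8, 4.5, 0], [0, 0, 1.1, 8.4, 6.2, 5, 0], [0, 0, 1.4, 11.8, 8.7, 5, 0]]}}

```text
clock: 8.8
tool_pos: [0.5491, 0.0451, 0.2986]
tool_rot: [-3.123, -0.336, 0.001]
contact_force: [0.2, -0.2, -5.2]
opening: 0.188
```

Request:
{"method": "apply_moves", "body": {"rows": [[0, 0, 0, 3.4, 2.5, 0, 0], [0, 0, 0, 6.2, 4.6, 0, 0], [0, 0, 0, 8.6, 6.3, -0.5, 0], [0, 0, 0, 9.8, 7.1, -2, 0], [0, 0, 0, 10.2, 7.3, -3.5, 0]]}}

```text
clock: 9.3
tool_pos: [0.6504, 0.1184, 0.2606]
tool_rot: [-3.123, -0.337, 0.005]
contact_force: [-0.2, -0.3, -7.0]
opening: 0.187
```

Request:
{"method": "apply_moves", "body": {"rows": [[0, 0, 0, 0, 0, -1.5, 0], [0, 0, 0, 0, 0, -3, 0], [0, 0, 0, 0, 0, -4, 0], [0, 0, 0, 0, 0, -4.5, 0], [0, 0, 0, 0, 0, -4.5, 0]]}}

```text
clock: 9.8
tool_pos: [0.6493, 0.1164, 0.2181]
tool_rot: [-3.124, -0.333, 0.002]
contact_force: [0.7, -0.4, -6.1]
opening: 0.186
```

Run:
```python
from h import *
c=shot('scene','s5'); crop(c['frame'],230,160,180,135,'s5c',10)
o=robot.observe(); print(o['tool_pos'],o['tool_rot'],o['contact_force'],o['opening'])
f=o['tool_pos']-[0,0,.166]
print(pix(c,[f,f+[0,0,.144],f+[0,0,.187],[.65,.117,.034]]))
```

```text
[0.64986033 0.11646777 0.2191689 ] [3.12383178e+00 3.33256647e-01 5.19864178e-04] [ 0.87130714  0.41168895 -4.88485417] 0.18526987513639281
[[308.65464028 274.43043725]
 [309.94709038 230.38567469]
 [310.3707233  215.59471245]
 [308.70861281 279.81518006]]
```

View pics/s5c.png

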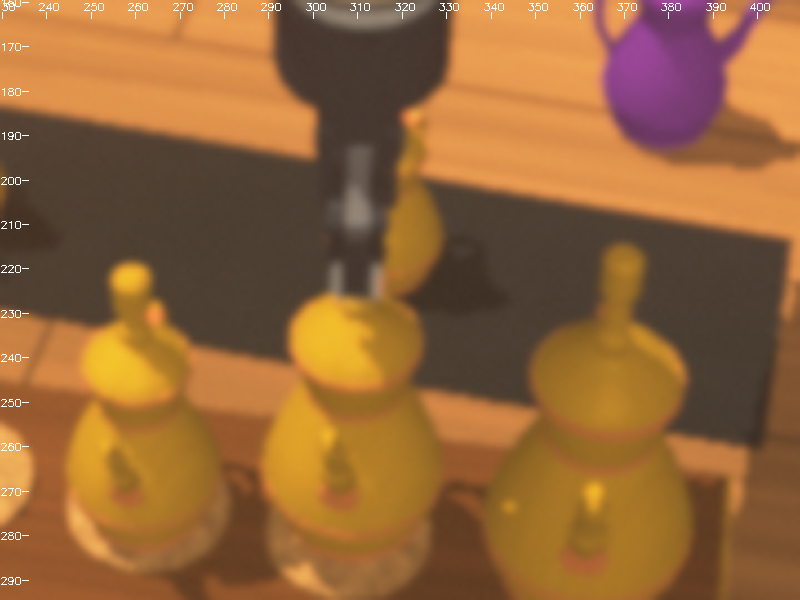

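Pot_195 hangs over mat 1, lid at (309,236) and foot centred near column 309, the same as the mat at 308.7, with the beak pointing like the big pot's. Lowering.

Request:
{"method": "apply_moves", "body": {"rows": [[0, 0, 0, 0, 0.1, -0.5, 0], [0, 0, 0, 0, 0.1, -1, 0], [0, 0, 0, 0, 0.1, -1.4, 0], [0, 0, 0, 0, 0.1, -1.7, 0], [0, 0, 0, 0, 0.1, -1.9, 0]]}}

```text
clock: 10.35
tool_pos: [0.6502, 0.118, 0.2007]
tool_rot: [-3.123, -0.334, -0.001]
contact_force: [-1.7, 0.6, 2.3]
opening: 0.19
```

Request:
{"method": "apply_moves", "body": {"rows": [[0, 0, 0, 0, 0, 0, 0], [0, 0, 0, 0, 0, 0, 0.3], [0, 0, 0, 0, 0, 0, 0.5], [0, 0, 0, 0, 0, 0, 0.6], [0, 0, 0, 0, 0, 0, 0.6]]}}

```text
clock: 10.85
tool_pos: [0.6504, 0.1177, 0.2006]
tool_rot: [3.124, 0.334, 0.003]
contact_force: [-0.3, -0.0, 0.2]
opening: 0.601
```

Request:
{"method": "apply_moves", "body": {"rows": [[0, 0, 0, 0, 0, 1, 0.6], [0, 0, 0, 0, 0, 4, 0.6], [0, 0, 0, 0, 0, 8, 0.6], [0, 0, 0, -4, 0, 8, 0.6], [0, 0, 0, -8, 0, 8, 0.6]]}}

```text
clock: 11.35
tool_pos: [0.5707, 0.1176, 0.283]
tool_rot: [3.123, 0.333, 0.008]
contact_force: [-0.9, 0.1, -0.1]
opening: 0.604
```

Request:
{"method": "apply_moves", "body": {"rows": [[0, 0, -1, -3, -1, 0, 1], [0, 0, -2, -7, -2, 0, 1], [0, 0, -3, -11, -3, 0, 1], [0, 0, -4, -14.1, -3.5, -2, 1], [0, 0, -4, -14.1, -3.5, -4, 1]]}}

```text
clock: 11.85
tool_pos: [0.4268, 0.0826, 0.2409]
tool_rot: [3.134, -0.216, 0.005]
contact_force: [-0.0, -0.7, 0.2]
opening: 1.002
```

Request:
{"method": "apply_moves", "body": {"rows": [[0, 0, 0, 0, 0, -4, 1], [0, 0, 0, 0, 0, -8, 1], [0, 0, 0, 0, 0, -11, 1], [0, 0, 0, 0, 0, -12.1, 1], [0, 0, 0, 0, 0, -12.1, 1]]}}

```text
clock: 12.35
tool_pos: [0.4282, 0.0828, 0.1181]
tool_rot: [3.134, -0.214, -0.004]
contact_force: [-0.1, -1.0, 0.6]
opening: 1.0
```

Request:
{"method": "apply_moves", "body": {"rows": [[0, 0, 0, 0, 0, 0, 0], [0, 0, 0, 0, 0, 0, 0], [0, 0, 0, 0, 0, 0, 0], [0, 0, 0, 0, 0, 0, 0], [0, 0, 0, 0, 0, 0, 0]], "squeeze": 50}}

```text
clock: 12.85
tool_pos: [0.4293, 0.0828, 0.1197]
tool_rot: [-3.134, 0.214, -0.001]
contact_force: [-1.5, -0.6, 2.5]
opening: 0.191
```

Request:
{"method": "apply_moves", "body": {"rows": [[0, 0, 0, 0, 0, 0.5, 0], [0, 0, 0, 0, 0, 2, 0], [0, 0, 0, 0, 0, 4.5, 0], [0, 0, 0, 0, 0, 7, 0], [0, 0, 0, 0, 0, 8, 0]]}}

```text
clock: 13.35
tool_pos: [0.4297, 0.0827, 0.2008]
tool_rot: [-3.134, 0.214, -0.005]
contact_force: [0.3, -0.4, -2.9]
opening: 0.193
```

Request:
{"method": "apply_moves", "body": {"rows": [[0, 0, 0.6, 0.4, -0.8, 0, 0], [0, 0, 1.4, 1.5, -3, 0, 0], [0, 0, 2.2, 3, -6, 0.5, 0], [0, 0, 3.2, 5, -9.2, 0.5, 0], [0, 0, 4.2, 7.5, -12.2, 0.5, 0]]}}

```text
clock: 13.85
tool_pos: [0.5035, -0.0402, 0.2026]
tool_rot: [-3.119, -0.367, 0.003]
contact_force: [0.1, 0.2, -3.1]
opening: 0.194
```

Request:
{"method": "apply_moves", "body": {"rows": [[0, 0, 0, 3.2, -2.4, 0, 0], [0, 0, 0, 6.8, -4.2, 0, 0], [0, 0, 0, 10.8, -5.1, 0, 0], [0, 0, 0, 14, -5.4, 0, 0], [0, 0, 0, 15.8, -5.4, 0, 0]]}}

```text
clock: 14.35
tool_pos: [0.6633, -0.094, 0.2014]
tool_rot: [-3.12, -0.36, 0.003]
contact_force: [0.1, 0.5, -3.4]
opening: 0.192
```

Request:
{"method": "apply_moves", "body": {"rows": [[0, 0, 0, 0.5, 0, -0.5, 0], [0, 0, 0, 0.5, 0, -1.5, 0], [0, 0, 0, 0.5, 0, -2.5, 0], [0, 0, 0, 0.5, 0, -3.2, 0], [0, 0, 0, 0.5, 0, -3.5, 0]]}}

```text
clock: 14.85
tool_pos: [0.6653, -0.0929, 0.1669]
tool_rot: [-3.12, -0.361, 0.005]
contact_force: [-0.2, -0.1, -3.2]
opening: 0.194
```

Run:
```python
from h import *
c=shot('scene','s6'); crop(c['frame'],150,160,180,135,'s6c',10)
o=robot.observe(); print(o['tool_pos'],o['tool_rot'],o['contact_force'],o['opening'])
f=o['tool_pos']-[0,0,.116]
print(pix(c,[f,f+[0,0,.107],[.667,-.093,.034]]))
```

```text
[ 0.66558555 -0.09293015  0.16707911] [-3.11971133 -0.36101368  0.0040862 ] [ 0.20880155  0.08389172 -3.91338342] 0.19032296544864766
[[219.06128642 262.11037967]
 [214.12815663 230.21905229]
 [219.56572373 267.28093618]]
```

View pics/s6c.png

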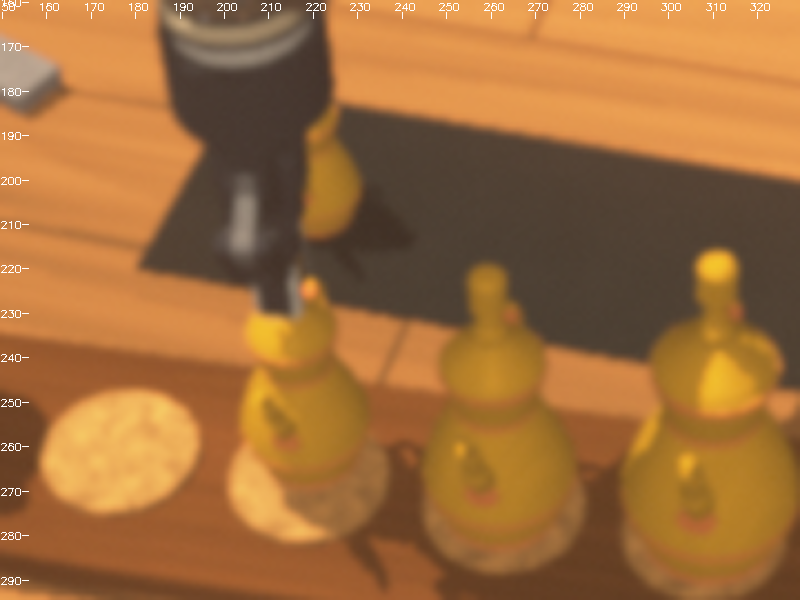

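Pot_145 hangs over mat 3 with its foot centred near column 219, which matches. Pots 195 and 170 stand well on their mats, knobs at (310,220) and (259,223). Lowering.

Request:
{"method": "apply_moves", "body": {"rows": [[0, 0, 0, 0.1, 0, -0.5, 0], [0, 0, 0, 0.1, 0, -1, 0], [0, 0, 0, 0.1, 0, -1.3, 0], [0, 0, 0, 0.1, 0, -1.6, 0], [0, 0, 0, 0.1, 0, -1.8, 0]]}}

```text
clock: 15.4
tool_pos: [0.6679, -0.0933, 0.1508]
tool_rot: [-3.121, -0.361, 0.0]
contact_force: [-2.3, -0.5, 3.5]
opening: 0.189
```

Request:
{"method": "apply_moves", "body": {"rows": [[0, 0, 0, 0, 0, 0, 0], [0, 0, 0, 0, 0, 0, 0.3], [0, 0, 0, 0, 0, 0, 0.5], [0, 0, 0, 0, 0, 0, 0.6], [0, 0, 0, 0, 0, 0, 0.6]]}}

```text
clock: 15.9
tool_pos: [0.6683, -0.0933, 0.1516]
tool_rot: [3.12, 0.361, 0.002]
contact_force: [0.4, 0.4, 0.7]
opening: 0.6
```

Request:
{"method": "apply_moves", "body": {"rows": [[0, 0, 0, 0, 0, 1, 0.6], [0, 0, 0, 0, 0, 4, 0.6], [0, 0, 0, 0, 0, 8, 0.6], [0, 0, 0, -4, 0, 9, 0.6], [0, 0, 0, -8, 0, 9, 0.6]]}}

```text
clock: 16.4
tool_pos: [0.5893, -0.0939, 0.2456]
tool_rot: [3.117, 0.362, 0.011]
contact_force: [-0.0, -0.9, 0.9]
opening: 0.596
```

Request:
{"method": "apply_moves", "body": {"rows": [[0, 0, 0, -3, -1.5, 0, 1], [0, 0, 0, -7, -3.8, 0, 1], [0, 0, 0, -11, -6.2, -1, 1], [0, 0, 0, -13.9, -7.9, -3, 1], [0, 0, 0, -13.9, -7.9, -5, 1]]}}

```text
clock: 16.9
tool_pos: [0.4469, -0.1739, 0.1918]
tool_rot: [3.119, 0.356, 0.002]
contact_force: [0.4, 0.5, 0.9]
opening: 0.997
```

Request:
{"method": "apply_moves", "body": {"rows": [[0, 0, 0, 0, 0, -3, 1], [0, 0, 0, 0, 0, -6, 1], [0, 0, 0, 0, 0, -8.5, 1], [0, 0, 0, 0, 0, -9.5, 1], [0, 0, 0, 0, 0, -9.5, 1]]}}

```text
clock: 17.4
tool_pos: [0.4483, -0.1718, 0.0951]
tool_rot: [-3.119, -0.361, 0.003]
contact_force: [0.4, -0.4, -0.8]
opening: 1.0
```

Request:
{"method": "apply_moves", "body": {"rows": [[0, 0, 0, 0, 0, 0, 0], [0, 0, 0, 0, 0, 0, 0], [0, 0, 0, 0, 0, 0, 0], [0, 0, 0, 0, 0, 0, 0], [0, 0, 0, 0, 0, 0, 0]]}}

```text
clock: 17.9
tool_pos: [0.4495, -0.1725, 0.0967]
tool_rot: [3.12, 0.361, 0.002]
contact_force: [0.1, 0.1, 1.6]
opening: 0.19
```

Request:
{"method": "apply_moves", "body": {"rows": [[0, 0, 0, 0, 0, 0.5, 0], [0, 0, 0, 0, 0, 2, 0], [0, 0, 0, 0, 0, 4.5, 0], [0, 0, 0, 0, 0, 7, 0], [0, 0, 0, 0, 0, 8, 0]]}}

```text
clock: 18.4
tool_pos: [0.4497, -0.1728, 0.1781]
tool_rot: [3.118, 0.361, 0.004]
contact_force: [0.5, -0.6, -1.2]
opening: 0.191
```

Request:
{"method": "apply_moves", "body": {"rows": [[0, 0, -0.2, 0.8, -0.1, 0, 0], [0, 0, -0.5, 3, -0.4, 0, 0], [0, 0, -0.8, 6, -0.7, 0, 0], [0, 0, -1.1, 9.5, -1.1, 0, 0], [0, 0, -1.2, 13, -1.5, 0, 0]]}}

```text
clock: 18.9
tool_pos: [0.5795, -0.1868, 0.1731]
tool_rot: [-3.134, -0.195, 0.005]
contact_force: [0.8, 0.2, -2.4]
opening: 0.188
```

Request:
{"method": "apply_moves", "body": {"rows": [[0, 0, 0, 3.5, -0.4, 0, 0], [0, 0, 0, 6.5, -0.7, 0, 0], [0, 0, 0, 8.8, -0.9, 0, 0], [0, 0, 0, 9.7, -1.0, -1, 0], [0, 0, 0, 9.8, -1.0, -2.5, 0]]}}

```text
clock: 19.4
tool_pos: [0.6775, -0.1971, 0.1487]
tool_rot: [-3.135, -0.198, 0.001]
contact_force: [-0.0, -0.1, -2.9]
opening: 0.189
```

Request:
{"method": "apply_moves", "body": {"rows": [[0, 0, 0, 0, 0, -0.7, 0], [0, 0, 0, 0, 0, -1, 0], [0, 0, 0, 0, 0, -1, 0], [0, 0, 0, 0, 0, -1, 0], [0, 0, 0, 0, 0, -1, 0]]}}

```text
clock: 19.9
tool_pos: [0.6772, -0.1975, 0.1421]
tool_rot: [3.134, 0.197, 0.003]
contact_force: [1.2, 0.4, -2.0]
opening: 0.194
```

Run:
```python
from h import *
c=shot('scene','s7'); crop(c['frame'],90,150,180,135,'s7c',10)
o=robot.observe(); print(o['tool_pos'],o['tool_rot'],o['contact_force'],o['opening'])
f=o['tool_pos']-[0,0,.0935]
print(pix(c,[f,f+[0,0,.089],[.677,-.198,.034]]))
```

```text
[ 0.67721502 -0.19747348  0.14206688] [3.13455090e+00 1.97012668e-01 2.49595575e-03] [-0.62600703 -0.58119667 -2.56238441] 0.18919267157700412
[[175.94724447 257.60738123]
 [169.72155145 231.54891225]
 [176.7500287  261.51200965]]
```

View pics/s7c.png

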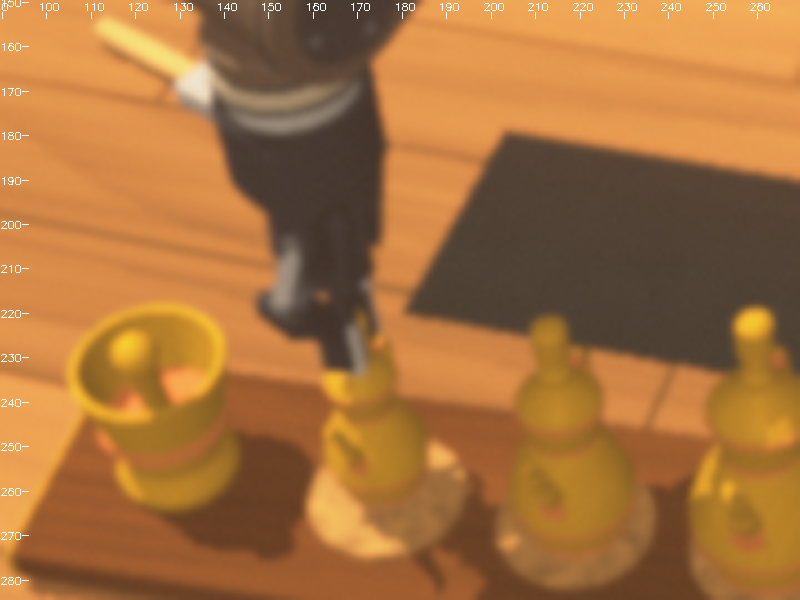

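Pot_120 hangs over mat 4, body at (172,247) and foot near column 175, clear of the mortar at (128,245). Lowering.

Request:
{"method": "apply_moves", "body": {"rows": [[0, 0, 0, 0, 0, -0.4, 0], [0, 0, 0, 0, 0, -0.8, 0], [0, 0, 0, 0, 0, -1.1, 0], [0, 0, 0, 0, 0, -1.3, 0], [0, 0, 0, 0, 0, -1.5, 0]]}}

```text
clock: 20.45
tool_pos: [0.6773, -0.1975, 0.1278]
tool_rot: [3.135, 0.198, 0.001]
contact_force: [-3.7, 2.1, 9.2]
opening: 0.19
```

Request:
{"method": "apply_moves", "body": {"rows": [[0, 0, 0, 0, 0, 0, 0], [0, 0, 0, 0, 0, 0, 0.3], [0, 0, 0, 0, 0, 0, 0.5], [0, 0, 0, 0, 0, 0, 0.6], [0, 0, 0, 0, 0, 0, 0.6]]}}

```text
clock: 20.95
tool_pos: [0.6769, -0.1972, 0.1256]
tool_rot: [-3.135, -0.197, 0.0]
contact_force: [-0.9, -0.4, -0.5]
opening: 0.601
```

Request:
{"method": "apply_moves", "body": {"rows": [[0, 0, 0, 0, 0, 1, 0.6], [0, 0, 0, 0, 0, 4, 0.6], [0, 0, 0, 0, 0, 8, 0.6], [0, 0, 0, -4, 0, 11, 0.6], [0, 0, 0, -9, 0, 13, 0.6]]}}

```text
clock: 21.45
tool_pos: [0.5916, -0.1979, 0.2586]
tool_rot: [3.132, 0.199, 0.008]
contact_force: [-0.2, -0.7, 2.0]
opening: 0.599
```

Request:
{"method": "apply_moves", "body": {"rows": [[0, 0, 0, -5, -2, 0, 0.6], [0, 0, 0, -9, -6, 0, 0.6], [0, 0, 0, -13, -11, 0, 0.6], [0, 0, 0, -15, -15, 0, 0.6], [0, 0, 0, -15, -18, 0, 0.6]]}}

```text
clock: 21.95
tool_pos: [0.4386, -0.3783, 0.256]
tool_rot: [3.134, 0.196, 0.001]
contact_force: [1.0, -0.3, 0.1]
opening: 0.597
```

Run:
```python
from h import *
c=shot('top','t8'); crop(c['frame'],165,85,220,165,'t8c',10)
s=shot('scene','s8'); crop(s['frame'],90,140,320,240,'s8c')
o=robot.observe(); print(o['tool_pos'],o['contact_force'])
M=[(.65,.117),(.659,.012),(.667,-.093),(.677,-.198)]
for (x,y),h in zip(M,(.195,.17,.145,.12)): print(h,'knob top/scene',pix(c,[x,y,.026+h])[0].round(1),pix(s,[x,y,.026+h])[0].round(1),'foot',pix(s,[x,y,.034])[0].round(1))
```

```text
[ 0.43861522 -0.38202713  0.25557917] [1.12742568 0.11199852 0.24611046]
0.195 knob top/scene [232.5 126.1] [310.4 222.4] foot [308.7 279.8]
0.17 knob top/scene [281.9 124.3] [260.3 224.7] foot [263.5 273.7]
0.145 knob top/scene [328.9 123.1] [213.2 226.5] foot [219.6 267.3]
0.12 knob top/scene [373.4 121.3] [168.9 228.8] foot [176.8 261.5]
```

View pics/t8c.png

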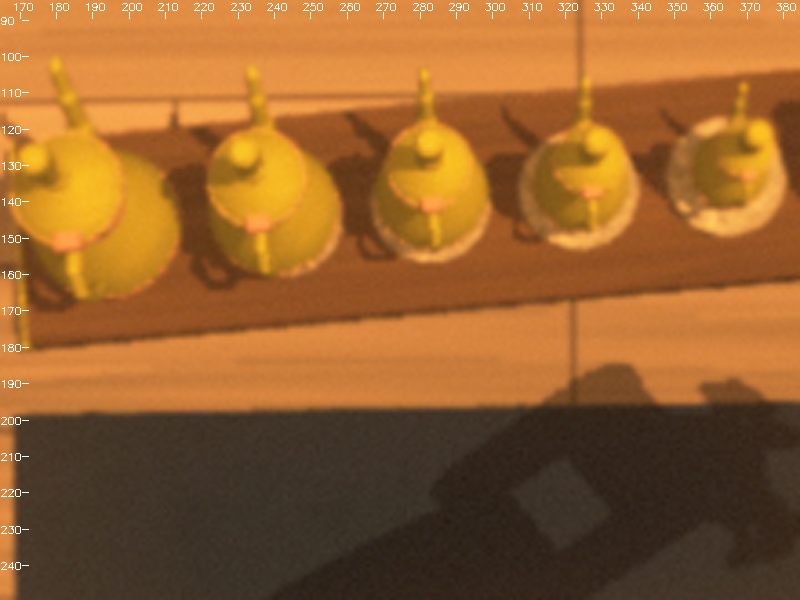

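View pics/s8c.png

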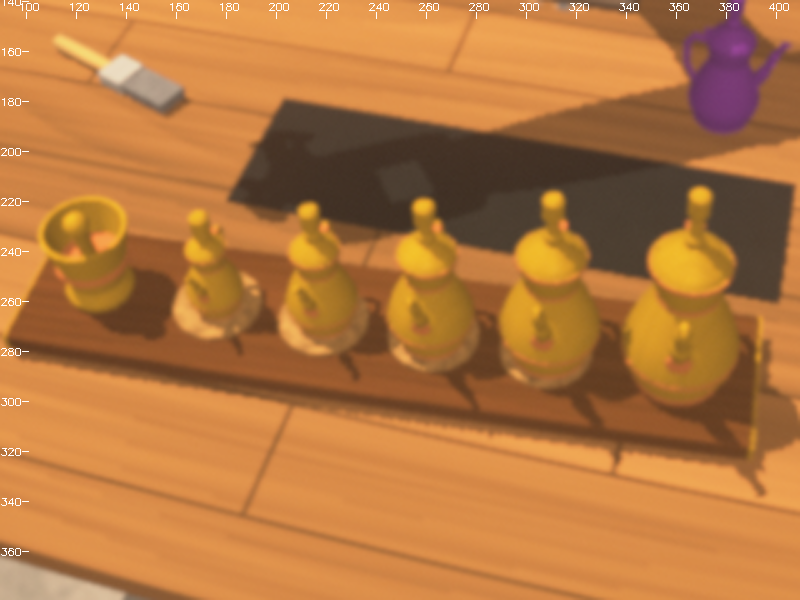

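The top view puts the knobs at 195 (231,127), 170 (282,125), 145 (327,124) and 120 (373,121). These are within about 1.5 px (4 mm) of upright pots centred on their mats, and the scene view agrees. The handle-to-beak lines all lie within about 5° of the big pot's, and the big pot and mortar have not moved. The arm is clear, so I'm handing in.

Run:
```python
from h import *
print(ticket.hand_in(), robot.observe()['clock'])
```

```text
the job is handed in; nothing more can be done
the job is handed in; nothing more can be done
```

The four pots now stand on the cork mats in the order 195, 170, 145, 120, counting away from the big pot, and the job is handed in. I picked each one up by its knob, turned it so its beak matches the big pot's, and lowered it before releasing; the clock read about 22 s at the last move.

- **Position:** in the final top and scene pictures, every knob is within about 1.5 px (roughly 4 mm) of where an upright pot centred on its mat would show. The limit is 12 mm.
- **Beaks:** all four point within about 5° of the big pot's, judged by eye from the handle-to-beak lines.
- **Other objects:** the big pot, the mortar and the purple look-alike show no movement in the pictures.
- **Disagreement:** the two cameras differed by up to about 9 mm on knob positions at the start, which fixed knob heights of up to 9 mm too low partly explain. It did not affect any grasp, and no check failed. The hand-in gave no verdict.

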